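# Set even cooling gaps between relay modules with a gap gauge

### The arm

A 6-joint arm with a two-finger parallel gripper is mounted at the origin on a cart in front of the work surface, level with it; the furniture and walls round the work are solid. World frame = base frame: x ahead of the robot, y to its left, z up, the work surface at z = 0. Lengths are in m, angles in rad, forces in N, time in s.
With the tool pointing down it reaches from about 0.35 to 0.775 m from the base axis. Payload 5.5 kg.
Tool frame: the origin (TCP) lies midway between the tips of the shut fingers; the grasp point (between the pads) lies grip_point_offset behind it (grip_point_offset is the distance from the TCP to the grasp point, in m); z points along the fingers, y is the direction in which the jaws open and shut (so a half turn about z gives the same grasp; the last joint's range is limited). The gripper opens to 85 mm and grips with 20 to 120 N. Pads are 22 mm wide; open, the fingers measure 114 mm over their backs; the gripper's body (76 mm by 85 mm) begins 54 mm behind the grasp point. The pads swing forward as they close: fully open they stand 13 mm farther back than shut.
Start: joints at [-0.14, 0.313, 0.046, 1.304, 0, 1.431], TCP at [0.575, -0, 0.231] pointing down, gripper open.
Joint ranges: [-2.76, 2.76], [-0.86, 1.69], [-1.03, 1.26], [-2.2, 2.34], [-1.47, 1.5], [-3.14, 3.14]. Speed limits (rad/s): [2.57, 2.57, 3.14, 3.14, 3.14, 3.14].

### API

Orientations are given as a unit quaternion [w, x, y, z].
In Python, from workcell import * gives the robot as it stands.
- The arm moves only by the tool send_rows, never from a script. Its argument "series" is one flat list of numbers, 7 for each row, row after row: the shift along the tool's x, y, z in cm, then the turn, a rotation vector about the tool's x, y, z in degrees, then the opening, from 0 (shut) to 1 (fully open). A call has 1 to 10 rows; each row is the pose to reach, as a shift and turn from the pose commanded when the call began, along the tool's axes at that moment; what a row does not reach only later rows make up. A row lasts 1/12 s, in which the tool goes at most 41.7 mm and 7.16 degrees, less where a joint would pass 70% of its speed; a pose out of reach is approached as far as the arm can. A call with a gripper value outside its range is refused whole. The fingers move at their own pace and stop on an object; "newtons" is the grip in N (left out, the last holds). Time passes only in rows, so rows that repeat a pose let the fingers close. It gives the time, the measured TCP pose, the force and the opening at its end, in the units of the state.
- get_state(): the state, without advancing time (a new reading comes with each control period).
- read_camera(name): name is "scene" or "side" or "wrist"; returns the picture (400x640x3 uint8, blue, green, red); there is no depth.
- camera_info(name): a dict with "K" (3x3 intrinsics, pixels), "xyz" and "attitude" of the camera in the world. Camera axes: x right, y down, z forward; pixel columns grow to the right and rows downward; lengths in m; the calibration is good to about 2 mm. A picture is of the moment at which its call begins: read the wrist's pose just before it. camera_info takes no time and is no camera call; for the wrist camera it gives the pose at the moment of the call.
- hand_in(): hands the job in, once; it reports no verdict.
Trained networks look in the newest picture that a camera, given by its name, has taken for a name from the list of things; names that differ only in an ending like _2 or _b are one class to them, and where a whole thing is asked for, a point or a joint stands for the part that bears it (a point fixed in the world has none). Each returns a list of dicts, best first, with "p" (0 to 1); they miss things now and then, are a little off and sometimes report something else, mostly with a low value. They report only what shows in the picture. A call takes as long as a camera call. They do not tell look-alikes from the thing itself.
- silhouettes(camera, label): "pixels" (400x640 bool, what is visible of it) and "box" ([left, top, width, height] in pixels, round what is visible of it).
The state is a dict: "clock": time; "joint_pos": joint angles; "qvel": joint speeds; "tau": joint torques, N m; "tcp_pos": TCP position; "orientation": TCP orientation; "wrist_force": force on the tool from outside, world axes, zero at the start; "ft_torque": the same for the moment, N m; "finger_gap": finger opening in m.
Only numpy, scipy, OpenCV 4.12 (cv2) and the standard library are available. Lean on these libraries where they do the work, as an engineer would, in place of code of your own. Each camera call takes 0.05 s, during which the arm holds its last target. There are 200 camera calls.

### The job

The three relay modules on the rail need an even cooling gap before they are wired: take the gap gauge by its orange grip and, beginning with the module next to the end bracket and working outwards, lower it over each module in turn with the spacer block on the bracket side, and draw the module along the rail until the spacer just butts against the bracket or against the module set before, holding it there a moment. Draw gently: the spacer must really touch, but do not knock the plastic or shift a module that has already been set. Then stand the gauge upright on the bench and leave the other things as they are.

Things in the scene. Friction and masses are not known exactly. Their poses are not given: they have to be found in the camera images.
- rail_panel: grey mounting panel 150 x 295 mm, fixed on the bench on four feet, its top 12 mm above the bench, with a steel top-hat rail 35 mm wide and 275 mm long along its middle. Origin: centre of the underside at bench height; y along the rail, from the end bracket towards the free end, x across it, z up
- end_bracket: grey end bracket fixed on the rail, 9.5 mm thick, 36 mm wide, top 71.5 mm above the bench. Origin: middle of its inner face, towards the modules, 16.5 mm above the bench; y along the rail towards the modules. At the start relay_1's near face is 26 to 46 mm from it, with 29 mm or more between modules
- relay_1: white relay module with a blue stripe on top, next to the end bracket; slides only along the rail, drag about 3 N, stays where left. 22.5 mm wide along the rail. Raised middle 46 mm across the rail, top 62 mm above the origin (78.5 mm above the bench); the end steps, 78 mm over all, are 42 mm high. Origin: centre of the underside; y along the rail away from the bracket
- relay_2: white relay module with a yellow stripe on top, the middle one; slides only along the rail, drag about 3 N, stays where left. 22.5 mm wide along the rail. Raised middle 46 mm across the rail, top 62 mm above the origin (78.5 mm above the bench); the end steps, 78 mm over all, are 42 mm high. Origin: centre of the underside; y along the rail away from the bracket
- relay_3: white relay module with a red stripe on top, farthest from the end bracket; slides only along the rail, drag about 3 N, stays where left. 22.5 mm wide along the rail. Raised middle 46 mm across the rail, top 62 mm above the origin (78.5 mm above the bench); the end steps, 78 mm over all, are 42 mm high. Origin: centre of the underside; y along the rail away from the bracket
- gap_gauge: loose aluminium gauge, 110 to 220 g, 80 mm high, standing on its feet; a saddle open downwards, 30 mm across (x): spacer block on its -y side, slot 23.8 mm wide (y) and 28 mm deep under a 6 mm bridge, hook on its +y side. Origin: middle of the slot at the level of the feet; y from spacer to hook (in use it points away from the end bracket), z up
- gauge_grip (a point): middle of the gauge's orange grip, 24 x 24 mm and 46 mm tall (34 to 80 mm above the feet), so 58 mm above the feet, straight above the gauge's origin, same axes
- gauge_spacer (a point): middle of the outer face (-y side) of the gauge's spacer block, the face that butts against the neighbour; 25.9 mm from the slot's middle, 14 mm above the feet. The block is 14 mm thick; with the play of the slot it sets a gap of about 15.5 mm
- gauge_hook (a point): nose of the gauge's 3 mm hook, which drags the module: slot side, 11.9 mm from the slot's middle, 12 mm above the feet. Above it the hook stands back 1 mm; below it a lip flares outwards by 7 mm (outermost point 21 mm from the slot's middle): lowered over a module, the lip draws it up to 6 mm towards the spacer block
- driver: small screwdriver with red handle, 160 mm long, lying, bystander; origin at the centre of its underside
- cutter: side cutters with orange grips, 126 mm long, bystander; origin at the centre of its underside
- calliper: vernier calliper, 220 mm long, bystander; origin at the centre of its underside
- filter_box: small white and blue carton 48 x 62 x 54 mm, bystander; origin at the centre of its underside
- spray: blue spray bottle, 256 mm tall, bystander; origin at the centre of its underside
- vial_rack: metal vial rack 42 x 129 x 30 mm, bystander; origin at the centre of its underside
- crucible: white crucible, 20 mm wide, 23 mm tall, bystander; origin at the centre of its underside
- mouse: black computer mouse, 108 x 58 x 44 mm, bystander; origin at the centre of its underside
Mind the look-alikes: they are no part of the job. What is shaped like the gap_gauge but purple, turquoise or yellow is not meant.

How it is judged:
On the way, in this order (a step that is already met when the one before it is completed fails the run):
1. relay_1 drawn up: the gauge bears on relay_1 and its spacer on the end bracket with more than 1 N for 0.2 s, the gap 14.7 to 16.6 mm (contact force between gap_gauge and end_bracket above 1 N and contact force between gap_gauge and relay_1 above 1 N and y of relay_1 in the frame of end_bracket between 0.02595 and 0.02785 m), for 0.2 s.
2. relay_2 drawn up: the gauge bears on relay_2 and relay_1 with more than 1 N for 0.2 s, the gap 14.7 to 16.6 mm (contact force between gap_gauge and relay_1 above 1 N and contact force between gap_gauge and relay_2 above 1 N and y of relay_2 in the frame of relay_1 between 0.0372 and 0.0391 m), for 0.2 s.
3. relay_3 drawn up: the gauge bears on relay_3 and relay_2 with more than 1 N for 0.2 s, the gap 14.7 to 16.6 mm (contact force between gap_gauge and relay_2 above 1 N and contact force between gap_gauge and relay_3 above 1 N and y of relay_3 in the frame of relay_2 between 0.0372 and 0.0391 m), for 0.2 s.
At the end, for the whole second after the job is handed in: All three gaps (bracket to relay_1, relay_1 to relay_2, relay_2 to relay_3) measure 14.7 to 16.6 mm, and the gauge stands upright (within 0.1 rad), released and at rest on the bench itself (y of relay_1 in the frame of end_bracket between 0.02595 and 0.02785 m and y of relay_2 in the frame of relay_1 between 0.0372 and 0.0391 m and y of relay_3 in the frame of relay_2 between 0.0372 and 0.0391 m and height (world z) of gap_gauge below 0.004 m and angle between gap_gauge's own z axis and vertical below 0.1 rad and linear speed of gap_gauge below 0.01 m/s); the robot touches nothing.
It fails at once if the gauge presses on a module or on the end bracket with more than 15 N (contact force between gap_gauge and relay_1 above 15 N or contact force between gap_gauge and relay_2 above 15 N or contact force between gap_gauge and relay_3 above 15 N or contact force between gap_gauge and end_bracket above 15 N).
It fails at once if the robot itself pushes a module or the end bracket (more than 3 N): they are moved with the gauge (contact force between any of the fingers, the arm and relay_1 above 3 N or contact force between any of the fingers, the arm and relay_2 above 3 N or contact force between any of the fingers, the arm and relay_3 above 3 N or contact force between any of the fingers, the arm and end_bracket above 3 N).
It fails at once if a bystander moved by more than 15 mm (distance of any of driver, calliper, cutter, filter_box, spray, vial_rack, crucible, mouse from where it was at the start of the episode above 0.015 m).
It also fails if it takes over 64 s, if anything falls off the work surface, if the arm or the gripper's body presses on something with over 40 N, if the wrist force passes 120 N, or if a joint passes its speed limit or range.

## Working session

There is one attempt and no reset: what is moved stays moved. The work goes in short steps, Python scripts to look and compute and a tool call to move; the robot and the scene stay as the last step left them, time stands still between calls to the robot, and variables do not carry over. Pictures are saved under pics/ and viewed, about 8 in all and at most 12, crops included, and the job is handed in when it is done.

Besides the shell and the picture viewer there is one more tool, called after "Emit:" in YAML: its name, and indented under it one key for each argument. send_rows: Moves the arm, as the interface text tells. Its arguments: {"type":"object","properties":{"series":{"type":"array"},"newtons":{"type":"number"}},"required":["series"]}

```bash
ls; mkdir -p pics
python3 - <<'E'
from workcell import *
import cv2,numpy as np
s=get_state();print({k:np.round(v,3) for k,v in s.items()})
try: print(grip_point_offset)
except Exception as e: print(e)
a=read_camera("scene");b=read_camera("side")
cv2.imwrite("pics/a.png",a);cv2.imwrite("pics/b.png",b)
for c in ("scene","side","wrist"):
    i=camera_info(c);print(c,i)
for c in("scene","side"):
    for l in("gap_gauge","relay_1","end_bracket","rail_panel"):
        for d in silhouettes(c,l): print(c,l,round(d["p"],2),d["box"])
E
```

```text
pics
{'clock': np.float64(0.0), 'joint_pos': array([-0.14 ,  0.314,  0.045,  1.304, -0.   ,  1.431]), 'qvel': array([-0.002, -0.   ,  0.001,  0.   ,  0.001, -0.   ]), 'tau': array([-3.0000e-03, -4.8063e+01,  2.9853e+01,  2.0000e-02, -0.0000e+00,
       -0.0000e+00]), 'tcp_pos': array([0.574, 0.   , 0.23 ]), 'orientation': array([-0.001,  0.707,  0.707, -0.001]), 'wrist_force': array([ 0.05 , -0.091,  0.768]), 'ft_torque': array([ 0.027,  0.023, -0.002]), 'finger_gap': np.float64(0.086)}
0.0187
scene {'K': array([[479.99667978,   0.        , 322.96166736],
       [  0.        , 479.99667978, 202.32684256],
       [  0.        ,   0.        ,   1.        ]]), 'xyz': array([-0.79109376, -0.72090756,  1.07688002]), 'attitude': array([-0.40611434,  0.76585651, -0.44145944,  0.23162148])}
side {'K': array([[426.48395611,   0.        , 314.44250045],
       [  0.        , 426.48395611, 190.24661822],
       [  0.        ,   0.        ,   1.        ]]), 'xyz': array([0.0256827 , 1.43471933, 1.01925726]), 'attitude': array([ 0.07867741, -0.14247361,  0.86485037, -0.47491575])}
wrist {'K': arr
[... 468 characters left out ...]

scene gap_gauge 0.58 [411.4, 217.0, 13.5, 22.0]
scene relay_1 0.54 [341.6, 188.1, 17.3, 23.4]
scene relay_1 0.51 [363.4, 195.5, 13.1, 21.1]
scene relay_1 0.5 [322.7, 180.3, 18.1, 22.6]
scene end_bracket 0.65 [374.3, 198.1, 12.4, 21.2]
scene rail_panel 0.96 [310.4, 182.8, 82.1, 43.9]
side gap_gauge 0.69 [324.2, 150.2, 4.2, 17.2]
side gap_gauge 0.68 [342.9, 173.1, 16.0, 20.1]
side gap_gauge 0.62 [312.7, 144.5, 10.5, 16.1]
side gap_gauge 0.56 [352.9, 135.1, 10.4, 18.1]
side gap_gauge 0.5 [328.8, 154.1, 11.8, 20.2]
side relay_1 0.75 [283.3, 187.2, 16.8, 14.3]
side relay_1 0.49 [289.7, 173.3, 19.2, 22.2]
side relay_1 0.45 [297.1, 166.7, 17.4, 16.6]
side rail_panel 0.93 [271.4, 167.0, 52.4, 49.5]
```

Run:
```python
import cv2
a=cv2.imread("pics/a.png");b=cv2.imread("pics/b.png")
a=cv2.resize(a[150:300,280:480],(800,600),interpolation=cv2.INTER_CUBIC)
b=cv2.resize(b[110:230,240:400],(800,600),interpolation=cv2.INTER_CUBIC)
cv2.imwrite("pics/a2.png",a);cv2.imwrite("pics/b2.png",b)
from workcell import *
w=read_camera("wrist");cv2.imwrite("pics/w.png",w)
```

```text
(no output)
```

View pics/a2.png

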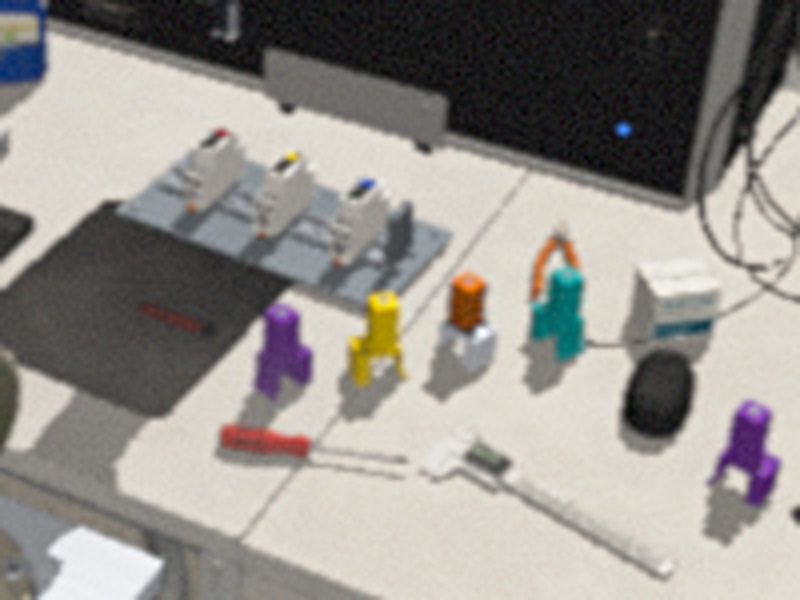

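View pics/b2.png

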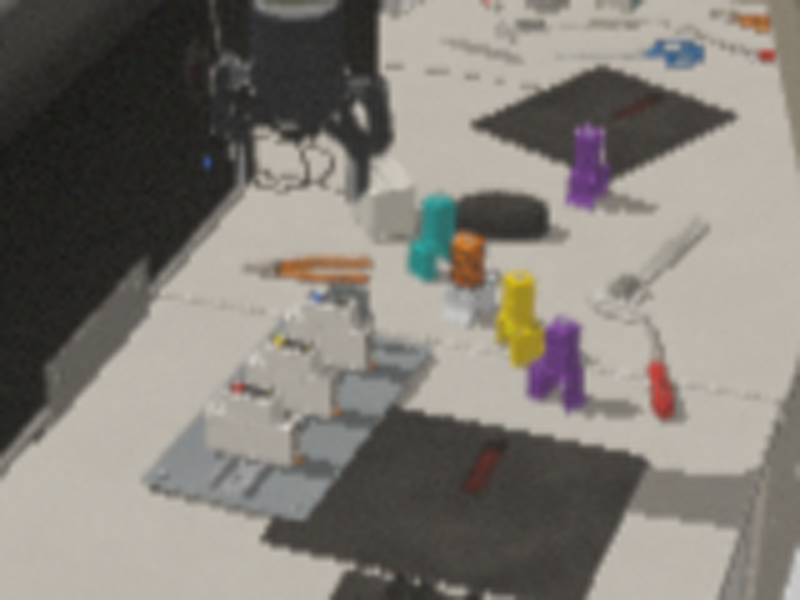

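View pics/w.png

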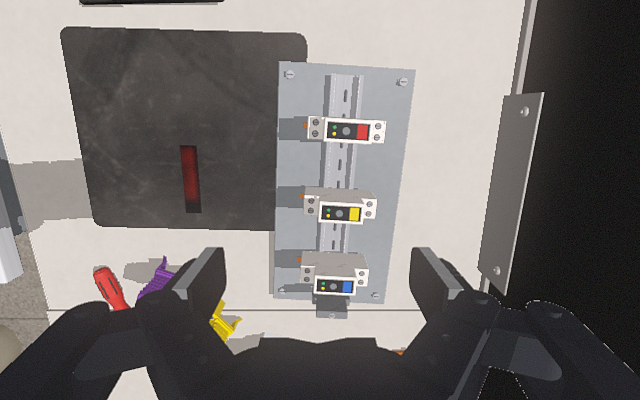

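The orange gauge is at scene crop (468,300) and side crop (468,275), between a yellow and a turquoise look-alike. The wrist view shows the red, yellow and blue modules at (348,131), (340,213) and (334,286), with the bracket at (331,305).

```bash
cat > h.py <<'E'
from workcell import *
import cv2,numpy as np
from scipy.spatial.transform import Rotation as R
def rot(q): return R.from_quat(np.r_[q[1:],q[0]]).as_matrix()
def ray(uv,i):
    d=rot(i["attitude"])@np.linalg.solve(i["K"],[uv[0],uv[1],1]); return i["xyz"],d/np.linalg.norm(d)
def onz(uv,z,i):
    o,d=ray(uv,i); return o+d*(z-o[2])/d[2]
def tri(prs):
    A=0;b=0
    for uv,i in prs:
        o,d=ray(uv,i);P=np.eye(3)-np.outer(d,d);A=A+P;b=b+P@o
    return np.linalg.solve(A,b)
def proj(p,i):
    c=rot(i["attitude"]).T@(np.asarray(p)-i["xyz"]);return (i["K"]@c/c[2])[:2]
E
python3 - <<'E'
from h import *
np.set_printoptions(precision=4,suppress=True)
S,D,W=[camera_info(c) for c in("scene","side","wrist")]
p=tri([((397,224),S),((333.6,162),D)]);print("grip",p,proj(p,S),proj(p,D))
c=[onz(q,.012,W) for q in((278,62),(415,70),(383,303),(273,297))];print(np.array(c))
for q in((348,131),(340,213),(334,286)):print(onz(q,.0785,W))
print("brk",onz((331,302),.0715,W))
s=get_state();print(s["tcp_pos"],rot(s["orientation"]))
E
```

```text
grip [ 0.5079 -0.261   0.0591] [396.6543 224.5582] [333.3341 161.5849]
[[ 0.5313  0.1199  0.012 ]
 [ 0.6804  0.1122  0.012 ]
 [ 0.6629 -0.1796  0.012 ]
 [ 0.5152 -0.1708  0.012 ]]
[0.6028 0.0509 0.0785]
[ 0.5971 -0.03    0.0785]
[ 0.5925 -0.113   0.0785]
brk [ 0.5899 -0.1376  0.0715]
[ 0.575  -0.      0.2313] [[-0.      1.      0.0001]
 [ 1.      0.     -0.    ]
 [-0.      0.0001 -1.    ]]
```

Emit:
send_rows:
  series: [-30,-6.6,0,0,0,0,1,-30,-6.6,0,0,0,0,1,-30,-6.6,0,0,0,0,1,-30,-6.6,0,0,0,0,1,-30,-6.6,0,0,0,0,1,-30,-6.6,0,0,0,0,1,-30,-6.6,0,0,0,0,1,-30,-6.6,0,0,0,0,1,-30,-6.6,0,0,0,0,1,-30,-6.6,0,0,0,0,1]

```text
clock: 1.38
tcp_pos: [0.5086, -0.3006, 0.2311]
orientation: [-0.0, 0.708, 0.706, 0.0]
wrist_force: [0.2, 0.7, 1.0]
finger_gap: 0.0853
```

Run:
```python
from h import *
np.set_printoptions(precision=4,suppress=True)
s=get_state();print(s["clock"],s["tcp_pos"],s["qvel"])
W=camera_info("wrist");a=read_camera("wrist");cv2.imwrite("pics/w2f.png",a)
np.savez("w2.npz",**W)
print(proj((.508,-.261,.059),W),W["xyz"])
cv2.imwrite("pics/w2.png",cv2.resize(a,(800,500)))
```

```text
1.3833 [ 0.5086 -0.3006  0.2311] [ 0.0446 -0.0136 -0.0136  0.0046  0.0034  0.0008]
[317.5856 141.4093] [ 0.508  -0.2318  0.3739]
```

View pics/w2.png

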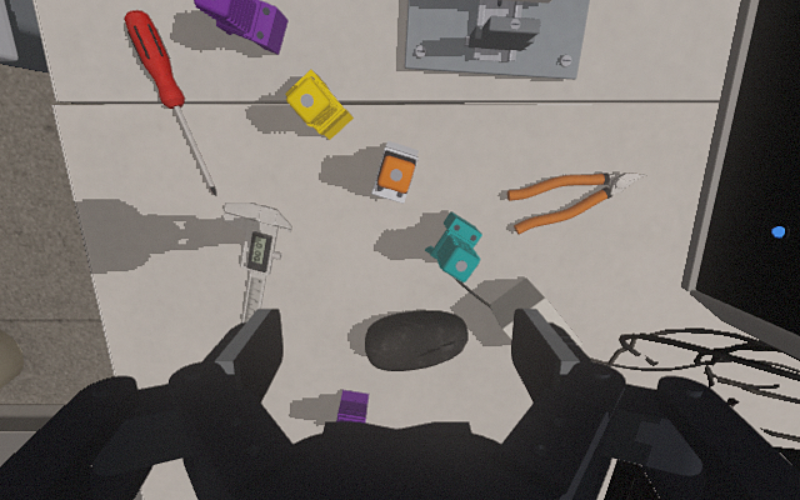

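Run:
```python
import cv2
a=cv2.imread("pics/w2f.png")[105:175,280:370]
cv2.imwrite("pics/w3.png",cv2.resize(a,(720,560),interpolation=cv2.INTER_CUBIC))
```

```text
(no output)
```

View pics/w3.png

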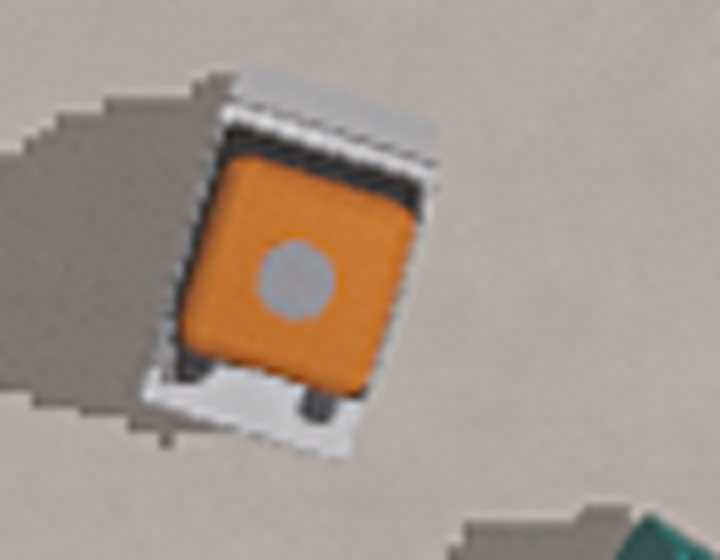

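The crop shows the grip's top disc at (317.1,140.0). The spacer block with its two screws is on the image-lower side (world -y), and the hook and lip are on the upper side. The gauge is turned about -17°.

Run:
```python
from h import *
np.set_printoptions(precision=4,suppress=True)
W=dict(np.load("w2.npz"))
f=lambda u,v:(u/8+280,v/8+105)
print("top",onz(f(297,280),.080,W))
for z,A,B in((.034,(145,397),(345,458)),(.034,(228,110),(430,178)),(.003,(237,68),(437,132)),(.08,(190,345),(362,393)),(.08,(240,158),(418,212))):
    p,q=onz(f(*A),z,W),onz(f(*B),z,W);d=q-p;print(p,q,np.linalg.norm(d),np.degrees(np.arctan2(d[1],d[0])))
s=get_state();print(s["tcp_pos"])
```

```text
top [ 0.5076 -0.2577  0.08  ]
[ 0.4866 -0.2777  0.034 ] [ 0.5141 -0.2861  0.034 ] 0.028786380144577198 -17.026649027708725
[ 0.4983 -0.2395  0.034 ] [ 0.5253 -0.2483  0.034 ] 0.028449404111072007 -18.110024253034858
[ 0.4988 -0.2343  0.003 ] [ 0.5279 -0.2433  0.003 ] 0.030444551436961575 -17.191761169204895
[ 0.4949 -0.2653  0.08  ] [ 0.5153 -0.271   0.08  ] 0.021132275174508483 -15.543065112155023
[ 0.501  -0.2438  0.08  ] [ 0.5217 -0.2499  0.08  ] 0.021577987859878644 -16.490234404357434
[ 0.5089 -0.2995  0.2312]
```

Emit:
send_rows:
  series: [4.26,-0.13,4,0,0,7,0.6,4.26,-0.13,8,0,0,14,0.6,4.26,-0.13,10,0,0,17,0.6,4.26,-0.13,11,0,0,17,0.6,4.26,-0.13,11,0,0,17,0.6,4.26,-0.13,13,0,0,17,0.6,4.26,-0.13,15,0,0,17,0.6,4.26,-0.13,17,0,0,17,0.6,4.26,-0.13,18.5,0,0,17,0.6,4.26,-0.13,18.9,0,0,17,0.6]

```text
clock: 2.27
tcp_pos: [0.5082, -0.2573, 0.0422]
orientation: [-0.0, 0.803, 0.596, 0.0]
wrist_force: [-0.3, 1.2, 0.4]
finger_gap: 0.0512
```

Emit:
send_rows:
  series: [0,0,0,0,0,0,0.6,0,0,0,0,0,0,0.4,0,0,0,0,0,0,0.2,0,0,0,0,0,0,0.1,0,0,0,0,0,0,0.1,0,0,0,0,0,0,0.1,0,0,0,0,0,0,0.1,0,0,0,0,0,0,0.1]
  newtons: 50

```text
clock: 2.93
tcp_pos: [0.5091, -0.2582, 0.0442]
orientation: [0.002, 0.804, 0.595, 0.001]
wrist_force: [-0.3, 0.5, 6.4]
finger_gap: 0.0234
```

Run:
```python
from h import *
np.set_printoptions(precision=4,suppress=True)
s=get_state();print(s["clock"],s["tcp_pos"],s["finger_gap"],s["wrist_force"],s["joint_pos"])
r=rot(s["orientation"]);print(np.degrees(np.arctan2(r[1,0],r[0,0])),r[:,2])
```

```text
2.9333 [ 0.5091 -0.2582  0.0442] 0.02339900684851678 [-0.3493  0.4553  6.3516] [-0.6101  0.4256 -0.2722  0.8692  0.0003  1.2571]
73.01482213830676 [ 0.0032 -0.0019 -1.    ]
```

Emit:
send_rows:
  series: [0,0,0,0,0,0,0.1,0,0,-1,0,0,0,0.1,0,0,-4,0,0,0,0.1,0,0,-8,0,0,-5,0.1,0,0,-11,0,0,-10,0.1,0,0,-12,0,0,-13.7,0.1,0,0,-12,0,0,-13.7,0.1,0,0,-12,0,0,-13.7,0.1,0,0,-12,0,0,-13.7,0.1,0,0,-12,0,0,-13.7,0.1]
  newtons: 110

```text
clock: 3.77
tcp_pos: [0.5066, -0.2567, 0.1605]
orientation: [-0.002, 0.728, 0.686, -0.0]
wrist_force: [0.4, -0.4, -2.0]
finger_gap: 0.0229
```

Run:
```python
from h import *
np.set_printoptions(precision=4,suppress=True)
s=get_state();print(s["clock"],s["tcp_pos"],s["finger_gap"],s["wrist_force"],s["ft_torque"])
r=rot(s["orientation"]);print(np.degrees(np.arctan2(r[1,0],r[0,0])),r[:,2])
W=camera_info("wrist");np.savez("w4.npz",**W);a=read_camera("wrist")
print(proj((.5925,-.113,.0785),W))
cv2.imwrite("pics/w4f.png",a);cv2.imwrite("pics/w4.png",cv2.resize(a,(800,500)))
```

```text
3.7667 [ 0.5066 -0.2567  0.1605] 0.022899778382002987 [ 0.4458 -0.3647 -1.9842] [-0.0292  0.0198  0.0427]
86.63437200082176 [-0.0029  0.0021 -1.    ]
[442.1164 -19.4701]
```

View pics/w4.png

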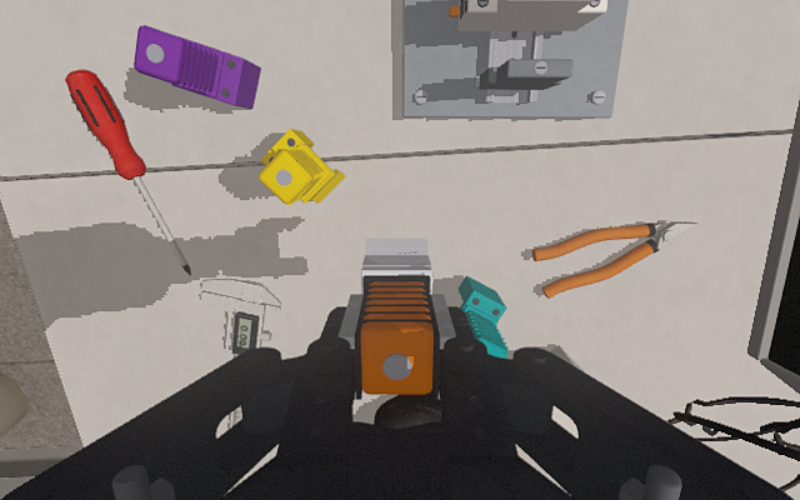

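The gauge is held squarely with the hook ahead. The bracket's inner top edge runs about (510,62)-(572,60) in the 800 px picture, and the panel's front edge is level, so the yaw is aligned.

Run:
```python
from h import *
np.set_printoptions(precision=4,suppress=True)
W=dict(np.load("w4.npz"))
g=lambda u,v:(u/1.25,v/1.25)
tcp=np.array([.5066,-.2567,.1605])
print("disc",onz(g(397,367),tcp[2]-.0442+.08,W))
print("lip",onz(g(396,240),tcp[2]-.0442+.003,W))
p1,p2=onz(g(510,62),.0715,W),onz(g(572,60),.0715,W)
a=np.radians(-3.4);X=np.array([np.cos(a),np.sin(a)]);Y=np.array([-np.sin(a),np.cos(a)])
c=[onz(g(*q),.012,W)[:2] for q in((402,117),(612,117))]
d=c[1]-c[0];print("panel corners",c,np.degrees(np.arctan2(d[1],d[0])))
O=(p1+p2)[:2]/2;print("bracket inner",p1,p2,O)
for n,q in(("r3",(.6028,.0509)),("r2",(.5971,-.03)),("r1",(.5925,-.113)),("tcp",tcp[:2]),("panelend",(c[0]+c[1])/2),("oldbr",(.5899,-.1376))):
    print(n,(np.array(q)-O)@X,(np.array(q)-O)@Y)
```

```text
disc [ 0.5061 -0.257   0.1963]
lip [ 0.5065 -0.2356  0.1193]
panel corners [array([ 0.5138, -0.1728]), array([ 0.6636, -0.1813])] -3.254274391726824
bracket inner [ 0.5738 -0.1507  0.0715] [ 0.6077 -0.1516  0.0715] [ 0.5908 -0.1511]
r3 2.590684175379429e-05 0.20238288924706443
r2 -0.000866174555116412 0.12128724083864884
r1 -0.0005356487567608548 0.0381605258025269
tcp -0.0777621240925466 -0.11038095496029325
panelend -0.0005035173022881862 -0.02599210003202592
oldbr -0.0016721355193940355 0.013449629464304768
```

Emit:
send_rows:
  series: [2,2.5,0,0,0,0,0.1,4,5,0,0,0,0,0.1,6,7,0,0,0,0,0.1,7,7.7,0,0,0,0,0.1,7,7.7,0,0,0,0,0.1,7,7.7,0,0,0,0,0.1]

```text
clock: 4.32
tcp_pos: [0.588, -0.1912, 0.161]
orientation: [-0.001, 0.727, 0.687, -0.001]
wrist_force: [0.4, -0.2, -1.7]
finger_gap: 0.0229
```

Run:
```python
from h import *
np.set_printoptions(precision=4,suppress=True)
s=get_state();print(s["clock"],s["tcp_pos"],s["finger_gap"],s["wrist_force"],s["ft_torque"])
W=camera_info("wrist");np.savez("w5.npz",**W,tcp=s["tcp_pos"]);a=read_camera("wrist")
print(proj((.5925,-.113,.0785),W))
cv2.imwrite("pics/w5f.png",a);cv2.imwrite("pics/w5.png",cv2.resize(a,(800,500)))
```

```text
4.3167 [ 0.588  -0.1912  0.161 ] 0.022882213476048064 [ 0.3985 -0.1867 -1.7273] [-0.0019  0.0253 -0.0089]
[319.1758  96.8522]
```

View pics/w5.png

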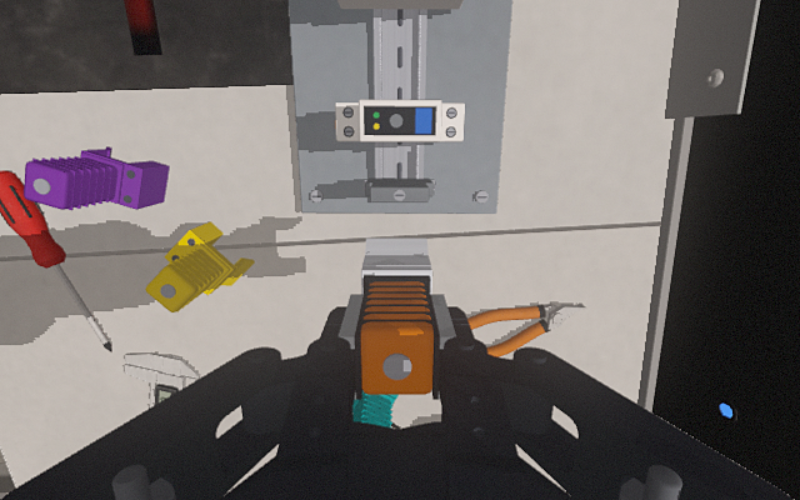

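Relay_1's top is centred near (399,121) with edges at rows 101 and 141. The bracket top spans rows 186-203.

```bash
python3 - <<'E'
from h import *
np.set_printoptions(precision=4,suppress=True)
W=dict(np.load("w5.npz"));tcp=W["tcp"]
g=lambda u,v:(u/1.25,v/1.25)
a=np.radians(-3.35);X=np.array([np.cos(a),np.sin(a)]);Y=np.array([-np.sin(a),np.cos(a)])
def rel(uv,z):
    q=onz(g(*uv),z,W)[:2]-tcp[:2];return np.round([q@X*1e3,q@Y*1e3],2)
for n,uv,z in(("r1 near",(400,141.5),.0785),("r1 far",(400,100.5),.0785),("step L",(337,120),.0585),("stepR",(463,120),.0585),("br near",(400,203),.0715),("br 187",(400,187),.0715),("br 180",(400,180),.0715),("disc",(397,367),tcp[2]-.0442+.08),("lip far",(396,240),tcp[2]-.0442),("panel end",(400,213),.012),("r2 near",(400,9),.0785)):
    print(n,rel(uv,z))
E
python3 - <<'E'
import cv2
a=cv2.imread("pics/w5f.png")
print(a[70:175,318].mean(1).round().astype(int).tolist());print(a[70:175,332].mean(1).round().astype(int).tolist())
E
```

```text
r1 near [ 0.56 67.43]
r1 far [ 0.42 89.09]
step L [-37.48  79.68]
stepR [38.6  79.98]
br near [ 0.84 31.49]
br 187 [ 0.77 41.12]
br 180 [ 0.74 45.27]
disc [-0.52 -0.38]
lip far [-1.31 20.14]
panel end [ 1.24 14.22]
r2 near [  0.13 133.45]
[132, 74, 66, 68, 65, 63, 66, 64, 58, 102, 204, 222, 221, 225, 208, 119, 48, 60, 65, 63, 57, 104, 131, 135, 130, 132, 130, 130, 131, 130, 135, 118, 76, 61, 65, 62, 62, 40, 181, 220, 219, 222, 215, 130, 53, 91, 114, 170, 176, 172, 172, 170, 170, 168, 168, 170, 170, 171, 170, 173, 115, 73, 73, 74, 72, 75, 74, 71, 74, 73, 72, 72, 73, 77, 80, 82, 79, 83, 79, 83, 117, 131, 165, 166, 166, 136, 107, 159, 166, 167, 145, 105, 139, 147, 146, 147, 145, 148, 145, 146, 127, 181, 188, 184, 185]
[118, 116, 118, 116, 121, 120, 121, 119, 114, 109, 207, 224, 221, 225, 208, 111, 75, 98, 96, 96, 96, 95, 105, 106, 106, 107, 105, 107, 105, 105, 104, 106, 103, 105, 106, 107, 102, 55, 180, 220, 219, 224, 207, 140, 110, 116, 117, 114, 116, 119, 115, 120, 114, 118, 116, 116, 113, 118, 118, 124, 121, 118, 121, 127, 125, 128, 122, 123, 118, 118, 130, 132, 112, 82, 80, 82, 85, 80, 82, 83, 119, 132, 131, 131, 129, 127, 129, 127, 128, 125, 132, 111, 143, 149, 144, 148, 146, 147, 146, 144, 134, 184, 189, 188, 188]
```

Emit:
send_rows:
  series: [2.5,0.1,0,0,0,0,0.1,5,0.1,0,0,0,0,0.1,7,0.1,0,0,0,0,0.1,7.6,0.1,1,0,0,0,0.1,7.6,0.1,2.5,0,0,0,0.1,7.6,0.1,3,0,0,0,0.1,7.6,0.1,3,0,0,0,0.1,7.6,0.1,3,0,0,0,0.1]

```text
clock: 5.03
tcp_pos: [0.5932, -0.1171, 0.1319]
orientation: [-0.0, 0.728, 0.686, -0.0]
wrist_force: [0.5, 0.6, -1.8]
finger_gap: 0.0228
```

```bash
cat > st.py <<'E'
from h import *
np.set_printoptions(precision=2,suppress=True)
s=get_state();a=np.radians(-3.35);X=np.array([np.cos(a),np.sin(a)]);Y=np.array([-np.sin(a),np.cos(a)])
q=(s["tcp_pos"][:2]-[.5880,-.1912])*1e3;f=s["wrist_force"]
print("t %.2f  rail x %.2f y %.2f z %.2f  F x %.2f y %.2f z %.2f"%(s["clock"],q@X,q@Y,s["tcp_pos"][2]*1e3,f[:2]@X,f[:2]@Y,f[2]),s["ft_torque"],rot(s["orientation"])[:2,2])
E
python3 st.py
```

```text
t 5.03  rail x 0.90 y 74.25 z 131.89  F x 0.48 y 0.67 z -1.79 [-0.01  0.04  0.02] [-0.  0.]
```

Emit:
send_rows:
  series: [0.15,0,0,0,0,0,0.1,0.15,0,0.5,0,0,0,0.1,0.15,0,0.9,0,0,0,0.1,0.15,0,1.2,0,0,0,0.1,0.15,0,1.5,0,0,0,0.1,0.15,0,1.8,0,0,0,0.1,0.15,0,1.8,0,0,0,0.1]

```text
clock: 5.62
tcp_pos: [0.5937, -0.1145, 0.1135]
orientation: [-0.001, 0.727, 0.686, -0.0]
wrist_force: [-0.6, -0.1, -1.5]
finger_gap: 0.0229
```

```bash
python3 st.py
```

```text
t 5.62  rail x 1.16 y 76.93 z 113.45  F x -0.60 y -0.17 z -1.50 [-0.02  0.03 -0.02] [-0.  0.]
```

Emit:
send_rows:
  series: [0,0,0.3,0,0,0,0.1,0,0,0.5,0,0,0,0.1,0,0,0.7,0,0,0,0.1,0,0,0.9,0,0,0,0.1,0,0,1.1,0,0,0,0.1,0,0,1.3,0,0,0,0.1,0,0,1.5,0,0,0,0.1,0,0,1.6,0,0,0,0.1,0,0,1.6,0,0,0,0.1]

```text
clock: 6.37
tcp_pos: [0.594, -0.1145, 0.0979]
orientation: [-0.0, 0.727, 0.686, -0.0]
wrist_force: [0.5, 2.3, -2.9]
finger_gap: 0.023
```

```bash
python3 st.py
```

```text
t 6.37  rail x 1.47 y 76.94 z 97.90  F x 0.40 y 2.36 z -2.90 [ 0.71 -0.14  0.04] [-0.  0.]
```

Emit:
send_rows:
  series: [-0.1,0,0,0,0,0,0.1,-0.2,0,0,0,0,0,0.1,-0.3,0,0,0,0,0,0.1,-0.4,0,0,0,0,0,0.1,-0.5,0,0,0,0,0,0.1,-0.6,0,0,0,0,0,0.1,-0.7,0,0,0,0,0,0.1,-0.75,0,0,0,0,0,0.1,-0.75,0,0,0,0,0,0.1,-0.75,0,0,0,0,0,0.1]

```text
clock: 7.2
tcp_pos: [0.5935, -0.1223, 0.0983]
orientation: [0.0, 0.727, 0.686, -0.0]
wrist_force: [0.8, 2.2, -2.6]
finger_gap: 0.0228
```

```bash
python3 st.py
```

```text
t 7.20  rail x 1.50 y 69.11 z 98.31  F x 0.63 y 2.20 z -2.65 [ 0.59  0.07 -0.  ] [-0. -0.]
```

Emit:
send_rows:
  series: [-0.04,0,0,0,0,0,0.1,-0.08,0,0,0,0,0,0.1,-0.1,0,0,0,0,0,0.1,-0.1,0,0,0,0,0,0.1]

```text
clock: 7.53
tcp_pos: [0.5935, -0.1231, 0.0983]
orientation: [-0.0, 0.727, 0.686, -0.0]
wrist_force: [-1.6, 3.3, -2.6]
finger_gap: 0.0226
```

```bash
python3 st.py
```

```text
t 7.53  rail x 1.51 y 68.30 z 98.30  F x -1.77 y 3.24 z -2.64 [0.73 0.16 0.01] [-0.  0.]
```

Emit:
send_rows:
  series: [-0.03,0,0,0,0,0,0.1,-0.06,0,0,0,0,0,0.1,-0.06,0,0,0,0,0,0.1,-0.06,0,0,0,0,0,0.1]

```text
clock: 7.87
tcp_pos: [0.5935, -0.1237, 0.0983]
orientation: [-0.0, 0.727, 0.686, -0.0]
wrist_force: [-1.2, 4.0, -1.9]
finger_gap: 0.0228
```

```bash
python3 st.py
```

```text
t 7.87  rail x 1.51 y 67.67 z 98.28  F x -1.41 y 3.93 z -1.91 [0.69 0.25 0.01] [-0.  0.]
```

Emit:
send_rows:
  series: [-0.03,0,0,0,0,0,0.1,-0.06,0,0,0,0,0,0.1,-0.06,0,0,0,0,0,0.1,-0.06,0,0,0,0,0,0.1]

```text
clock: 8.2
tcp_pos: [0.5935, -0.1244, 0.0983]
orientation: [-0.0, 0.727, 0.686, -0.0]
wrist_force: [-1.3, 3.2, -2.2]
finger_gap: 0.023
```

```bash
python3 st.py
```

```text
t 8.20  rail x 1.55 y 67.05 z 98.30  F x -1.51 y 3.09 z -2.20 [ 0.71  0.3  -0.02] [-0. -0.]
```

Emit:
send_rows:
  series: [-0.03,0,0,0,0,0,0.1,-0.06,0,0,0,0,0,0.1,-0.06,0,0,0,0,0,0.1,-0.06,0,0,0,0,0,0.1]

```text
clock: 8.53
tcp_pos: [0.5935, -0.1247, 0.0983]
orientation: [-0.0, 0.727, 0.686, 0.0]
wrist_force: [-1.0, 4.1, -2.4]
finger_gap: 0.0228
```

```bash
python3 st.py
```

```text
t 8.53  rail x 1.56 y 66.74 z 98.31  F x -1.22 y 4.04 z -2.36 [ 1.04  0.26 -0.03] [0. 0.]
```

Emit:
send_rows:
  series: [-0.03,0,0,0,0,0,0.1,-0.06,0,0,0,0,0,0.1,-0.06,0,0,0,0,0,0.1,-0.06,0,0,0,0,0,0.1,-0.06,0,0,0,0,0,0.1,-0.06,0,0,0,0,0,0.1]

```text
clock: 9.03
tcp_pos: [0.5934, -0.1248, 0.0983]
orientation: [-0.0, 0.727, 0.687, 0.001]
wrist_force: [-0.9, 5.5, -0.8]
finger_gap: 0.0225
```

```bash
python3 st.py
```

```text
t 9.03  rail x 1.53 y 66.64 z 98.32  F x -1.18 y 5.41 z -0.81 [ 1.4   0.25 -0.05] [0. 0.]
```

Emit:
send_rows:
  series: [-0.04,0,0,0,0,0,0.1,-0.05,0,0,0,0,0,0.1,-0.05,0,0,0,0,0,0.1,-0.05,0,0,0,0,0,0.1,-0.05,0,0,0,0,0,0.1,-0.05,0,0,0,0,0,0.1]

```text
clock: 9.53
tcp_pos: [0.5934, -0.1248, 0.0984]
orientation: [-0.001, 0.727, 0.687, 0.001]
wrist_force: [-0.7, 6.0, -1.1]
finger_gap: 0.0225
```

```bash
python3 st.py
```

```text
t 9.53  rail x 1.56 y 66.58 z 98.35  F x -1.07 y 5.98 z -1.12 [ 1.7   0.26 -0.06] [0. 0.]
```

Emit:
send_rows:
  series: [0.06,0,0,0,0,0,0.1,0.12,0,0,0,0,0,0.1,0.18,0,0,0,0,0,0.1,0.22,0,0,0,0,0,0.1,0.22,0,0,0,0,0,0.1]

```text
clock: 9.95
tcp_pos: [0.594, -0.1245, 0.0986]
orientation: [0.001, 0.727, 0.686, -0.0]
wrist_force: [-0.5, 1.4, -2.7]
finger_gap: 0.0228
```

```bash
python3 st.py
```

```text
t 9.95  rail x 2.11 y 66.98 z 98.61  F x -0.58 y 1.35 z -2.70 [0.32 0.09 0.04] [ 0. -0.]
```

Emit:
send_rows:
  series: [0.04,0,0,0,0,0,0.1,0.04,0,-0.4,0,0,0,0.1,0.04,0,-0.8,0,0,0,0.1,0.04,0,-1.4,0,0,0,0.1,0.04,0,-2.2,0,0,0,0.1,0.04,0,-3.2,0,0,0,0.1,0.04,0,-4.5,0,0,0,0.1,0.04,0,-5,0,0,0,0.1,0.04,0,-5,0,0,0,0.1,0.04,0,-5,0,0,0,0.1]

```text
clock: 10.78
tcp_pos: [0.594, -0.1236, 0.149]
orientation: [0.001, 0.727, 0.686, 0.0]
wrist_force: [-0.9, -0.5, -1.8]
finger_gap: 0.0231
```

```bash
python3 st.py;python3 - <<'E'
from h import *
np.set_printoptions(precision=4,suppress=True)
s=get_state();W=camera_info("wrist");np.savez("w6.npz",**W,tcp=s["tcp_pos"]);a=read_camera("wrist")
cv2.imwrite("pics/w6f.png",a);cv2.imwrite("pics/w6.png",cv2.resize(a,(800,500)))
E
```

```text
t 10.78  rail x 2.05 y 67.83 z 148.97  F x -0.86 y -0.51 z -1.85 [ 0.07  0.01 -0.02] [ 0. -0.]
```

View pics/w6.png

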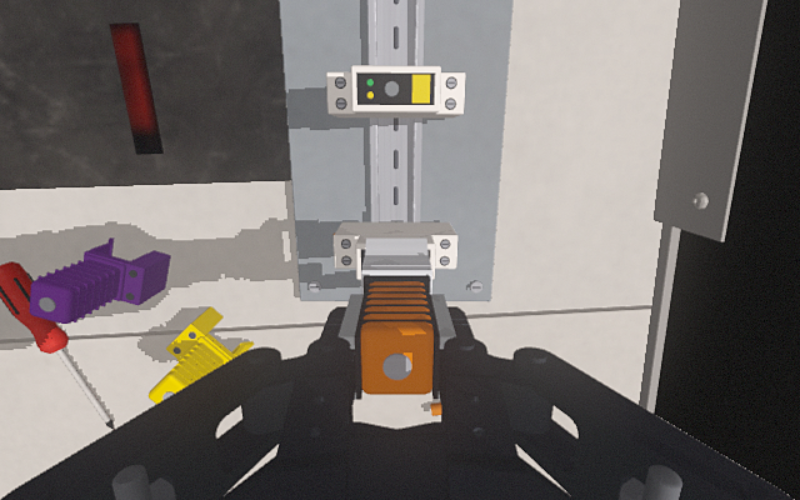

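Relay_2's top face spans about rows 67-111 in the picture. Relay_1 is under the gauge, whose seat in the hand is unchanged.

Run:
```python
from h import *
np.set_printoptions(precision=4,suppress=True)
W=dict(np.load("w6.npz"));tcp=W["tcp"];a=cv2.imread("pics/w6f.png")
for c in(309,324):print(a[48:98,c].mean(1).round().astype(int).tolist())
A=np.radians(-3.35);X=np.array([np.cos(A),np.sin(A)]);Y=np.array([-np.sin(A),np.cos(A)])
for n,uv,z in(("near",(392,111),.0785),("far",(392,67),.0785),("L",(352,90),.0785),("R",(439,90),.0785),("disc",(397,367),tcp[2]-.0442+.08),("lip far",(396,238),tcp[2]-.0442)):
    q=onz((uv[0]/1.25,uv[1]/1.25),z,W)[:2]-tcp[:2];print(n,np.round([q@X*1e3,q@Y*1e3],2))
```

```text
[187, 186, 186, 186, 188, 226, 238, 238, 244, 228, 135, 62, 75, 79, 76, 77, 73, 71, 103, 152, 158, 152, 153, 153, 154, 159, 136, 100, 72, 76, 77, 74, 79, 72, 69, 46, 243, 243, 235, 240, 225, 167, 129, 128, 132, 131, 133, 134, 135, 134]
[186, 187, 187, 187, 185, 225, 239, 238, 240, 251, 165, 64, 74, 81, 79, 75, 77, 82, 78, 80, 80, 78, 78, 77, 72, 78, 79, 78, 76, 79, 78, 77, 78, 78, 74, 50, 243, 243, 237, 241, 227, 170, 127, 130, 134, 129, 135, 134, 133, 135]
near [-3.4  82.79]
far [ -3.39 103.88]
L [-23.98  92.94]
R [20.79 93.08]
disc [-0.67 -0.35]
lip far [-1.12 21.15]
```

Emit:
send_rows:
  series: [2,0,0,0,0,0,0.1,4.5,-0.1,0,0,0,0,0.1,7,-0.1,0,0,0,0,0.1,8.6,-0.1,0,0,0,0,0.1,9.1,-0.1,0.5,0,0,0,0.1,9.1,-0.1,1.2,0,0,0,0.1,9.1,-0.1,1.5,0,0,0,0.1,9.1,-0.1,1.5,0,0,0,0.1,9.1,-0.1,1.5,0,0,0,0.1]

```text
clock: 11.58
tcp_pos: [0.5973, -0.0335, 0.1325]
orientation: [-0.0, 0.728, 0.686, -0.001]
wrist_force: [0.6, 0.0, -0.7]
finger_gap: 0.0229
```

```bash
python3 st.py
```

```text
t 11.58  rail x 0.12 y 157.93 z 132.48  F x 0.57 y 0.04 z -0.73 [-0.    0.06 -0.04] [-0. -0.]
```

Emit:
send_rows:
  series: [0.05,0,0.5,0,0,0,0.1,0.05,0,1,0,0,0,0.1,0.05,0,1.4,0,0,0,0.1,0.05,0,1.8,0,0,0,0.1,0.05,0,2.1,0,0,0,0.1,0.05,0,2.4,0,0,0,0.1,0.05,0,2.7,0,0,0,0.1,0.05,0,3,0,0,0,0.1,0.05,0,3.3,0,0,0,0.1,0.05,0,3.4,0,0,0,0.1]

```text
clock: 12.42
tcp_pos: [0.5977, -0.0316, 0.0988]
orientation: [-0.0, 0.727, 0.687, 0.0]
wrist_force: [0.6, 2.9, -0.2]
finger_gap: 0.023
```

```bash
python3 st.py
```

```text
t 12.42  rail x 0.38 y 159.93 z 98.80  F x 0.43 y 2.95 z -0.16 [ 0.73 -0.03  0.02] [-0.  0.]
```

Emit:
send_rows:
  series: [-0.2,0,0,0,0,0,0.1,-0.6,0,0,0,0,0,0.1,-1,0,0,0,0,0,0.1,-1.5,0,0,0,0,0,0.1,-2,0,0,0,0,0,0.1,-2.5,0,0,0,0,0,0.1,-3,0,0,0,0,0,0.1,-3.5,0,0,0,0,0,0.1,-3.9,0,0,0,0,0,0.1,-4.1,0,0,0,0,0,0.1]

```text
clock: 13.25
tcp_pos: [0.5952, -0.0737, 0.0992]
orientation: [-0.0, 0.727, 0.686, -0.0]
wrist_force: [-0.8, 2.7, -3.4]
finger_gap: 0.023
```

```bash
python3 st.py
```

```text
t 13.25  rail x 0.33 y 117.72 z 99.24  F x -0.98 y 2.62 z -3.39 [ 0.81  0.13 -0.01] [-0. -0.]
```

Emit:
send_rows:
  series: [-0.2,0,0,0,0,0,0.1,-0.4,0,0,0,0,0,0.1,-0.6,0,0,0,0,0,0.1,-0.8,0,0,0,0,0,0.1,-0.95,0,0,0,0,0,0.1,-1.0,0,0,0,0,0,0.1,-1.0,0,0,0,0,0,0.1,-1.0,0,0,0,0,0,0.1]

```text
clock: 13.92
tcp_pos: [0.5951, -0.0831, 0.0994]
orientation: [0.0, 0.727, 0.686, -0.0]
wrist_force: [-1.2, 1.7, -2.2]
finger_gap: 0.0226
```

```bash
python3 st.py
```

```text
t 13.92  rail x 0.73 y 108.32 z 99.44  F x -1.30 y 1.58 z -2.18 [ 0.58  0.29 -0.01] [ 0. -0.]
```

Emit:
send_rows:
  series: [-0.06,0,0,0,0,0,0.1,-0.12,0,0,0,0,0,0.1,-0.18,0,0,0,0,0,0.1,-0.24,0,0,0,0,0,0.1,-0.24,0,0,0,0,0,0.1,-0.24,0,0,0,0,0,0.1]

```text
clock: 14.42
tcp_pos: [0.5949, -0.0854, 0.0994]
orientation: [0.0, 0.727, 0.686, 0.0]
wrist_force: [-1.2, 2.7, -1.4]
finger_gap: 0.0228
```

```bash
python3 st.py
```

```text
t 14.42  rail x 0.73 y 105.99 z 99.43  F x -1.31 y 2.64 z -1.37 [0.67 0.16 0.02] [ 0. -0.]
```

Emit:
send_rows:
  series: [-0.02,0,0,0,0,0,0.1,-0.05,0,0,0,0,0,0.1,-0.05,0,0,0,0,0,0.1,-0.05,0,0,0,0,0,0.1]

```text
clock: 14.75
tcp_pos: [0.5949, -0.0859, 0.0994]
orientation: [0.0, 0.727, 0.686, 0.0]
wrist_force: [-0.4, 3.0, -0.7]
finger_gap: 0.0228
```

```bash
python3 st.py
```

```text
t 14.75  rail x 0.70 y 105.55 z 99.39  F x -0.61 y 2.93 z -0.72 [0.72 0.16 0.  ] [ 0. -0.]
```

Emit:
send_rows:
  series: [-0.02,0,0,0,0,0,0.1,-0.04,0,0,0,0,0,0.1,-0.06,0,0,0,0,0,0.1,-0.06,0,0,0,0,0,0.1]

```text
clock: 15.08
tcp_pos: [0.5948, -0.0865, 0.0994]
orientation: [0.0, 0.727, 0.686, 0.0]
wrist_force: [-1.0, 2.6, -1.3]
finger_gap: 0.0229
```

```bash
python3 st.py
```

```text
t 15.08  rail x 0.71 y 104.93 z 99.39  F x -1.13 y 2.56 z -1.32 [0.74 0.07 0.01] [ 0. -0.]
```

Emit:
send_rows:
  series: [-0.02,0,0,0,0,0,0.1,-0.03,0,0,0,0,0,0.1,-0.03,0,0,0,0,0,0.1,-0.03,0,0,0,0,0,0.1]

```text
clock: 15.42
tcp_pos: [0.5948, -0.0866, 0.0994]
orientation: [0.0, 0.727, 0.686, 0.0]
wrist_force: [-0.0, 4.5, -1.1]
finger_gap: 0.0228
```

```bash
python3 st.py
```

```text
t 15.42  rail x 0.67 y 104.83 z 99.38  F x -0.30 y 4.45 z -1.07 [ 0.89  0.03 -0.04] [0. 0.]
```

Emit:
send_rows:
  series: [-0.02,0,0,0,0,0,0.1,-0.04,0,0,0,0,0,0.1,-0.04,0,0,0,0,0,0.1,-0.04,0,0,0,0,0,0.1,-0.04,0,0,0,0,0,0.1]

```text
clock: 15.83
tcp_pos: [0.5948, -0.0867, 0.0994]
orientation: [-0.0, 0.727, 0.687, 0.0]
wrist_force: [-0.1, 4.8, 0.0]
finger_gap: 0.0231
```

```bash
python3 st.py
```

```text
t 15.83  rail x 0.66 y 104.72 z 99.37  F x -0.36 y 4.83 z 0.04 [ 1.32  0.01 -0.05] [0. 0.]
```

Emit:
send_rows:
  series: [-0.01,0,0,0,0,0,0.1,-0.01,0,0,0,0,0,0.1,-0.01,0,0,0,0,0,0.1,-0.01,0,0,0,0,0,0.1,-0.01,0,0,0,0,0,0.1]

```text
clock: 16.25
tcp_pos: [0.5948, -0.0867, 0.0994]
orientation: [-0.0, 0.727, 0.687, 0.0]
wrist_force: [0.5, 4.9, -0.3]
finger_gap: 0.0229
```

```bash
python3 st.py
```

```text
t 16.25  rail x 0.68 y 104.75 z 99.39  F x 0.20 y 4.89 z -0.34 [ 1.33 -0.04 -0.02] [0. 0.]
```

Emit:
send_rows:
  series: [0.06,0,0,0,0,0,0.1,0.12,0,0,0,0,0,0.1,0.17,0,0,0,0,0,0.1,0.2,0,0,0,0,0,0.1,0.2,0,0,0,0,0,0.1]

```text
clock: 16.67
tcp_pos: [0.595, -0.086, 0.0994]
orientation: [0.001, 0.727, 0.686, -0.0]
wrist_force: [-0.0, -0.3, -1.0]
finger_gap: 0.0228
```

```bash
python3 st.py
```

```text
t 16.67  rail x 0.81 y 105.46 z 99.39  F x -0.00 y -0.28 z -1.02 [-0.03 -0.02  0.02] [ 0. -0.]
```

Emit:
send_rows:
  series: [0,0,-0.2,0,0,0,0.1,0,0,-0.5,0,0,0,0.1,0,0,-0.9,0,0,0,0.1,0,0,-1.4,0,0,0,0.1,0,0,-2.2,0,0,0,0.1,0,0,-3.2,0,0,0,0.1,0,0,-4.5,0,0,0,0.1,0,0,-5,0,0,0,0.1,0,0,-5,0,0,0,0.1,0,0,-5,0,0,0,0.1]

```text
clock: 17.5
tcp_pos: [0.5952, -0.0854, 0.15]
orientation: [0.001, 0.727, 0.686, 0.0]
wrist_force: [-0.1, 0.1, -1.3]
finger_gap: 0.0229
```

```bash
python3 st.py;python3 - <<'E'
from h import *
s=get_state();W=camera_info("wrist");np.savez("w7.npz",**W,tcp=s["tcp_pos"]);a=read_camera("wrist")
cv2.imwrite("pics/w7f.png",a);cv2.imwrite("pics/w7.png",cv2.resize(a,(800,500)))
E
```

```text
t 17.50  rail x 1.01 y 106.07 z 149.96  F x -0.15 y 0.14 z -1.27 [ 0.05 -0.01 -0.06] [ 0. -0.]
```

View pics/w7.png

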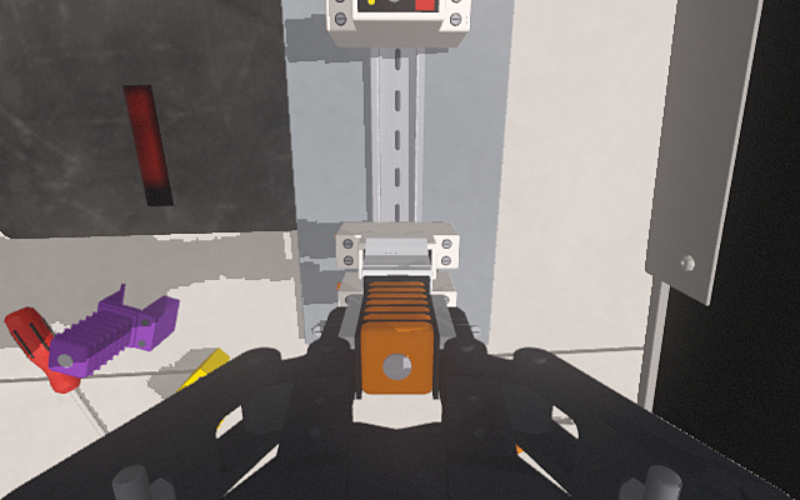

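Relay_3's near top edge is at about row 19. Relay_2 sits under the gauge as expected.

Run:
```python
from h import *
W=dict(np.load("w7.npz"));tcp=W["tcp"];a=cv2.imread("pics/w7f.png")
for c in(309,324):print(a[0:45,c].mean(1).round().astype(int).tolist())
A=np.radians(-3.35);X=np.array([np.cos(A),np.sin(A)]);Y=np.array([-np.sin(A),np.cos(A)])
for v in(12,13,14,15,16,17):
    q=onz((315,v),.0785,W)[:2]-tcp[:2];print(v,np.round([q@X*1e3,106.07+q@Y*1e3+11.25],2))
for u in(353/1.25,446/1.25):
    q=onz((u,12),.0785,W)[:2]-tcp[:2];print(u,q@X*1e3)
```

```text
[72, 74, 76, 70, 74, 77, 75, 69, 65, 93, 249, 250, 245, 247, 238, 224, 168, 131, 135, 136, 136, 135, 135, 137, 135, 139, 134, 135, 138, 137, 136, 138, 136, 135, 138, 136, 135, 137, 140, 145, 143, 146, 144, 143, 146]
[79, 78, 76, 77, 77, 78, 79, 76, 67, 107, 250, 250, 245, 246, 240, 227, 172, 135, 138, 137, 136, 137, 137, 136, 137, 137, 138, 138, 138, 136, 139, 135, 138, 137, 135, 139, 137, 139, 145, 148, 146, 146, 148, 144, 142]
12 [ -2.54 244.92]
13 [ -2.54 244.37]
14 [ -2.54 243.82]
15 [ -2.54 243.27]
16 [ -2.54 242.72]
17 [ -2.54 242.17]
282.4 -22.625873051968522
356.8 23.207736457912326
```

Emit:
send_rows:
  series: [2,0,0,0,0,0,0.1,4.5,0,0,0,0,0,0.1,7.5,0,0,0,0,0,0.1,10,0,0,0,0,0,0.1,12,0,0,0,0,0,0.1,13,0,0,0,0,0,0.1,13.3,0,0.5,0,0,0,0.1,13.3,0,1.2,0,0,0,0.1,13.3,0,1.6,0,0,0,0.1,13.3,0,1.6,0,0,0,0.1]

```text
clock: 18.38
tcp_pos: [0.6013, 0.0464, 0.1314]
orientation: [-0.001, 0.728, 0.686, -0.001]
wrist_force: [0.1, -0.5, -0.8]
finger_gap: 0.023
```

```bash
python3 st.py
```

```text
t 18.38  rail x -0.57 y 237.94 z 131.37  F x 0.13 y -0.45 z -0.79 [ 0.04  0.   -0.03] [-0. -0.]
```

Emit:
send_rows:
  series: [0.1,0,0.4,0,0,0,0.1,0.1,0,0.9,0,0,0,0.1,0.1,0,1.3,0,0,0,0.1,0.1,0,1.7,0,0,0,0.1,0.1,0,2,0,0,0,0.1,0.1,0,2.3,0,0,0,0.1,0.1,0,2.6,0,0,0,0.1,0.1,0,2.9,0,0,0,0.1,0.1,0,3.2,0,0,0,0.1,0.1,0,3.3,0,0,0,0.1]

```text
clock: 19.22
tcp_pos: [0.6024, 0.0489, 0.0998]
orientation: [-0.0, 0.727, 0.687, 0.0]
wrist_force: [-0.4, 2.6, 0.4]
finger_gap: 0.0232
```

```bash
python3 st.py
```

```text
t 19.22  rail x 0.32 y 240.51 z 99.78  F x -0.51 y 2.60 z 0.38 [ 0.71 -0.07  0.02] [-0.  0.]
```

Emit:
send_rows:
  series: [-0.2,0,0.05,0,0,0,0.1,-0.6,0,0.1,0,0,0,0.1,-1.1,0,0.1,0,0,0,0.1,-1.6,0,0.1,0,0,0,0.1,-2.1,0,0.1,0,0,0,0.1,-2.6,0,0.1,0,0,0,0.1,-3.1,0,0.1,0,0,0,0.1,-3.6,0,0.1,0,0,0,0.1,-4.1,0,0.1,0,0,0,0.1,-4.6,0,0.1,0,0,0,0.1]

```text
clock: 20.05
tcp_pos: [0.5996, 0.002, 0.0992]
orientation: [-0.0, 0.727, 0.686, -0.0]
wrist_force: [-0.6, 3.1, -1.1]
finger_gap: 0.0227
```

Emit:
send_rows:
  series: [-0.5,0,0,0,0,0,0.1,-1,0,0,0,0,0,0.1,-1.5,0,0,0,0,0,0.1,-2,0,0,0,0,0,0.1,-2.5,0,0,0,0,0,0.1,-2.9,0,0,0,0,0,0.1,-3.3,0,0,0,0,0,0.1,-3.6,0,0,0,0,0,0.1,-3.8,0,0,0,0,0,0.1,-3.8,0,0,0,0,0,0.1]

```text
clock: 20.88
tcp_pos: [0.5977, -0.0359, 0.0993]
orientation: [0.0, 0.727, 0.686, -0.0]
wrist_force: [-0.3, 0.5, -2.1]
finger_gap: 0.0229
```

```bash
python3 st.py
```

```text
t 20.88  rail x 0.60 y 155.60 z 99.27  F x -0.29 y 0.48 z -2.06 [0.42 0.21 0.02] [ 0. -0.]
```

Emit:
send_rows:
  series: [-0.15,0,0,0,0,0,0.1,-0.35,0,0,0,0,0,0.1,-0.55,0,0,0,0,0,0.1,-0.75,0,0,0,0,0,0.1,-0.9,0,0,0,0,0,0.1,-0.98,0,0,0,0,0,0.1,-1,0,0,0,0,0,0.1,-1,0,0,0,0,0,0.1]

```text
clock: 21.55
tcp_pos: [0.5972, -0.0455, 0.0993]
orientation: [0.0, 0.727, 0.686, 0.0]
wrist_force: [-0.4, 1.8, -2.5]
finger_gap: 0.0227
```

```bash
python3 st.py
```

```text
t 21.55  rail x 0.62 y 146.02 z 99.31  F x -0.47 y 1.73 z -2.54 [0.58 0.14 0.01] [ 0. -0.]
```

Emit:
send_rows:
  series: [-0.06,0,0,0,0,0,0.1,-0.12,0,0,0,0,0,0.1,-0.18,0,0,0,0,0,0.1,-0.21,0,0,0,0,0,0.1,-0.21,0,0,0,0,0,0.1,-0.21,0,0,0,0,0,0.1]

```text
clock: 22.05
tcp_pos: [0.597, -0.0475, 0.0993]
orientation: [0.0, 0.727, 0.686, 0.0]
wrist_force: [-1.1, 2.4, -2.1]
finger_gap: 0.0227
```

```bash
python3 st.py
```

```text
t 22.05  rail x 0.60 y 143.99 z 99.32  F x -1.28 y 2.36 z -2.07 [0.68 0.07 0.03] [ 0. -0.]
```

Emit:
send_rows:
  series: [-0.02,0,0,0,0,0,0.1,-0.05,0,0,0,0,0,0.1,-0.05,0,0,0,0,0,0.1,-0.05,0,0,0,0,0,0.1]

```text
clock: 22.38
tcp_pos: [0.597, -0.0479, 0.0993]
orientation: [0.0, 0.727, 0.686, 0.0]
wrist_force: [-1.0, 2.7, -2.8]
finger_gap: 0.0227
```

```bash
python3 st.py
```

```text
t 22.38  rail x 0.59 y 143.56 z 99.31  F x -1.17 y 2.61 z -2.81 [0.73 0.01 0.01] [ 0. -0.]
```

Emit:
send_rows:
  series: [-0.02,0,0,0,0,0,0.1,-0.04,0,0,0,0,0,0.1,-0.06,0,0,0,0,0,0.1,-0.06,0,0,0,0,0,0.1]

```text
clock: 22.72
tcp_pos: [0.5969, -0.0485, 0.0993]
orientation: [0.0, 0.727, 0.686, 0.0]
wrist_force: [0.2, 3.2, -2.4]
finger_gap: 0.0228
```

```bash
python3 st.py
```

```text
t 22.72  rail x 0.57 y 142.95 z 99.30  F x 0.02 y 3.22 z -2.44 [ 0.68  0.01 -0.02] [0. 0.]
```

Emit:
send_rows:
  series: [-0.02,0,0,0,0,0,0.1,-0.03,0,0,0,0,0,0.1,-0.03,0,0,0,0,0,0.1,-0.03,0,0,0,0,0,0.1]

```text
clock: 23.05
tcp_pos: [0.5969, -0.0486, 0.0993]
orientation: [-0.0, 0.727, 0.686, 0.0]
wrist_force: [0.9, 2.4, -2.2]
finger_gap: 0.0227
```

```bash
python3 st.py
```

```text
t 23.05  rail x 0.59 y 142.86 z 99.33  F x 0.77 y 2.40 z -2.21 [ 0.99  0.01 -0.04] [0. 0.]
```

Contact is at 142.87, with the torque rising. I'll apply a light press and hold, the same as for relay_2.

Emit:
send_rows:
  series: [-0.02,0,0,0,0,0,0.1,-0.04,0,0,0,0,0,0.1,-0.04,0,0,0,0,0,0.1,-0.04,0,0,0,0,0,0.1,-0.04,0,0,0,0,0,0.1,-0.04,0,0,0,0,0,0.1]

```text
clock: 23.55
tcp_pos: [0.5969, -0.0487, 0.0994]
orientation: [-0.0, 0.727, 0.687, 0.0]
wrist_force: [0.2, 5.0, -3.5]
finger_gap: 0.023
```

```bash
python3 st.py
```

```text
t 23.55  rail x 0.57 y 142.79 z 99.36  F x -0.08 y 4.98 z -3.50 [1.29 0.04 0.  ] [0. 0.]
```

Emit:
send_rows:
  series: [0,0,0,0,0,0,0.1,0,0,0,0,0,0,0.1,0,0,0,0,0,0,0.1,0,0,0,0,0,0,0.1]

```text
clock: 23.88
tcp_pos: [0.5969, -0.0487, 0.0994]
orientation: [-0.0, 0.727, 0.687, 0.0]
wrist_force: [0.2, 6.4, -2.8]
finger_gap: 0.023
```

```bash
python3 st.py
```

```text
t 23.88  rail x 0.59 y 142.77 z 99.36  F x -0.19 y 6.37 z -2.79 [ 1.31 -0.05 -0.02] [0. 0.]
```

Emit:
send_rows:
  series: [0.06,0,0,0,0,0,0.1,0.12,0,0,0,0,0,0.1,0.17,0,0,0,0,0,0.1,0.2,0,0,0,0,0,0.1,0.2,0,0,0,0,0,0.1]

```text
clock: 24.3
tcp_pos: [0.5974, -0.048, 0.0996]
orientation: [0.001, 0.727, 0.686, -0.0]
wrist_force: [0.8, 0.5, -1.3]
finger_gap: 0.0228
```

```bash
python3 st.py
```

```text
t 24.30  rail x 1.00 y 143.52 z 99.62  F x 0.72 y 0.50 z -1.31 [ 0.05 -0.   -0.02] [ 0. -0.]
```

Emit:
send_rows:
  series: [0,0,-0.2,0,0,0,0.1,0,0,-0.5,0,0,0,0.1,0,0,-0.9,0,0,0,0.1,0,0,-1.4,0,0,0,0.1,0,0,-2.2,0,0,0,0.1,0,0,-3.2,0,0,0,0.1,0,0,-4.5,0,0,0,0.1,0,0,-6,0,0,0,0.1,0,0,-6.5,0,0,0,0.1,0,0,-6.5,0,0,0,0.1]

```text
clock: 25.13
tcp_pos: [0.5984, -0.0475, 0.1669]
orientation: [0.002, 0.727, 0.686, 0.001]
wrist_force: [-0.4, 0.4, -0.5]
finger_gap: 0.0226
```

```bash
python3 st.py
python3 - <<'E'
from h import *
s=get_state();t=s["tcp_pos"];r=rot(s["orientation"])
print(t, r.T@(np.array([.5085,-.258,t[2]])-t)*100)
E
```

```text
t 25.13  rail x 2.02 y 144.06 z 166.85  F x -0.45 y 0.35 z -0.46 [-0.01  0.    0.01] [ 0. -0.]
[ 0.5984386  -0.04750713  0.16685157] [-2.15319886e+01 -7.76756702e+00 -1.89382323e-02]
```

Emit:
send_rows:
  series: [-2,-0.7,0,0,0,0,0.1,-5,-1.8,0,0,0,0,0.1,-8.5,-3.1,0,0,0,3,0.1,-12,-4.4,0,0,0,6,0.1,-15.5,-5.6,0,0,0,9,0.1,-18.5,-6.7,0,0,0,12,0.1,-20.5,-7.5,0,0,0,13.7,0.1,-21.5,-7.8,0,0,0,13.7,0.1,-21.5,-7.8,0,0,0,13.7,0.1,-21.5,-7.8,0,0,0,13.7,0.1]

```text
clock: 25.97
tcp_pos: [0.5066, -0.2572, 0.1639]
orientation: [-0.0, 0.804, 0.595, 0.0]
wrist_force: [0.1, 0.1, -2.1]
finger_gap: 0.0225
```

```bash
python3 st.py
python3 - <<'E'
from h import *
s=get_state();print(s["tcp_pos"],rot(s["orientation"]))
W=camera_info("wrist");np.savez("w8.npz",**W,tcp=s["tcp_pos"]);a=read_camera("wrist")
cv2.imwrite("pics/w8f.png",a);cv2.imwrite("pics/w8.png",cv2.resize(a,(800,500)))
E
```

```text
t 25.97  rail x -77.44 y -70.61 z 163.88  F x 0.10 y 0.15 z -2.13 [ 0.07 -0.02 -0.01] [-0.  0.]
[ 0.50656381 -0.25716077  0.16387874] [[ 2.92677400e-01  9.56211208e-01 -2.56514279e-04]
 [ 9.56210828e-01 -2.92677013e-01  1.00955061e-03]
 [ 8.90267777e-04 -5.40754379e-04 -9.99999458e-01]]
```

View pics/w8.png

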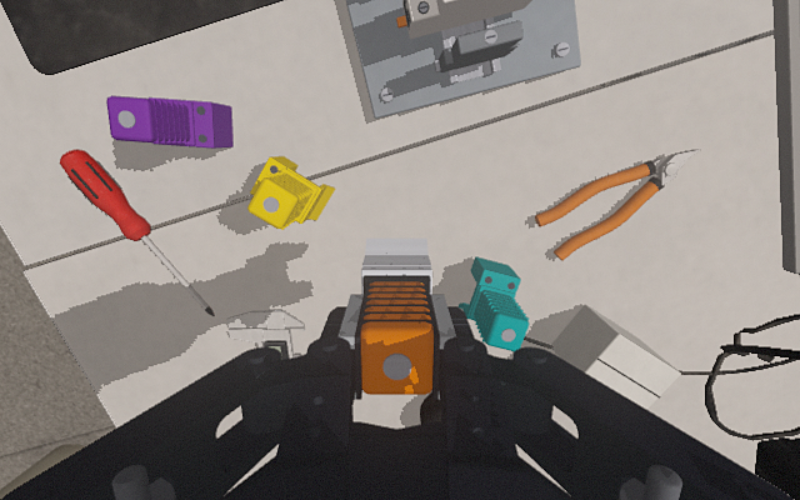

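The landing spot is clear. The turquoise look-alike is just to the right, so I set the gauge down 15 mm further up the picture.

Emit:
send_rows:
  series: [1,0,1,0,0,0,0.1,1.5,0,4,0,0,0,0.1,1.5,0,7,0,0,0,0.1,1.5,0,9.5,0,0,0,0.1,1.5,0,10.8,0,0,0,0.1,1.5,0,11.3,0,0,0,0.1,1.5,0,11.5,0,0,0,0.1,1.5,0,11.5,0,0,0,0.1]

```text
clock: 26.68
tcp_pos: [0.5116, -0.2419, 0.0492]
orientation: [-0.0, 0.803, 0.596, 0.0]
wrist_force: [-0.3, 0.7, -1.0]
finger_gap: 0.0226
```

```bash
python3 st.py
```

```text
t 26.68  rail x -73.26 y -55.06 z 49.18  F x -0.35 y 0.63 z -0.99 [-0.02  0.03  0.01] [0. 0.]
```

Emit:
send_rows:
  series: [0,0,0.15,0,0,0,0.1,0,0,0.3,0,0,0,0.1,0,0,0.4,0,0,0,0.1,0,0,0.48,0,0,0,0.1,0,0,0.5,0,0,0,0.1,0,0,0.5,0,0,0,0.1]

```text
clock: 27.18
tcp_pos: [0.5112, -0.2432, 0.0445]
orientation: [0.0, 0.804, 0.595, 0.0]
wrist_force: [-0.6, -0.8, -2.5]
finger_gap: 0.0229
```

```bash
python3 st.py
```

```text
t 27.18  rail x -73.67 y -56.37 z 44.50  F x -0.51 y -0.85 z -2.51 [ 0.05 -0.03  0.  ] [ 0. -0.]
```

Emit:
send_rows:
  series: [0,0,0.05,0,0,0,0.1,0,0,0.1,0,0,0,0.1,0,0,0.12,0,0,0,0.1,0,0,0.12,0,0,0,0.1]

```text
clock: 27.52
tcp_pos: [0.5112, -0.2432, 0.0444]
orientation: [0.0, 0.804, 0.595, 0.0]
wrist_force: [-2.2, 2.7, 7.5]
finger_gap: 0.0231
```

```bash
python3 st.py
```

```text
t 27.52  rail x -73.60 y -56.35 z 44.41  F x -2.32 y 2.55 z 7.48 [ 0.31  0.61 -0.03] [ 0. -0.]
```

Emit:
send_rows:
  series: [0,0,-0.05,0,0,0,0.2,0,0,-0.05,0,0,0,0.3,0,0,-0.05,0,0,0,0.4,0,0,-0.05,0,0,0,0.5,0,0,-0.05,0,0,0,0.58,0,0,-0.05,0,0,0,0.58,0,0,-0.05,0,0,0,0.58]
  newtons: 20

```text
clock: 28.1
tcp_pos: [0.5111, -0.243, 0.0435]
orientation: [-0.0, 0.804, 0.595, 0.0]
wrist_force: [-0.7, 0.1, 0.6]
finger_gap: 0.0496
```

Emit:
send_rows:
  series: [0,0,-1,0,0,0,0.58,0,0,-3,0,0,0,0.58,0,0,-6,0,0,0,0.58,0,0,-10,0,0,0,0.58,-3,0,-13,0,0,0,0.58,-6,0,-15,0,0,0,0.58,-7,0,-17,0,0,0,0.58,-7,0,-18,0,0,0,0.58,-7,0,-18,0,0,0,0.58,-7,0,-18,0,0,0,0.58]

```text
clock: 28.93
tcp_pos: [0.4908, -0.3093, 0.2237]
orientation: [0.0, 0.804, 0.595, 0.0]
wrist_force: [0.5, -0.8, -1.0]
finger_gap: 0.0493
```

```bash
python3 st.py
python3 - <<'E'
from h import *
a=read_camera("wrist")
cv2.imwrite("pics/w9f.png",a);cv2.imwrite("pics/w9.png",cv2.resize(a,(800,500)))
E
```

```text
t 28.93  rail x -90.14 y -123.57 z 223.65  F x 0.57 y -0.73 z -0.97 [ 0.05 -0.05  0.01] [0. 0.]
```

View pics/w9.png

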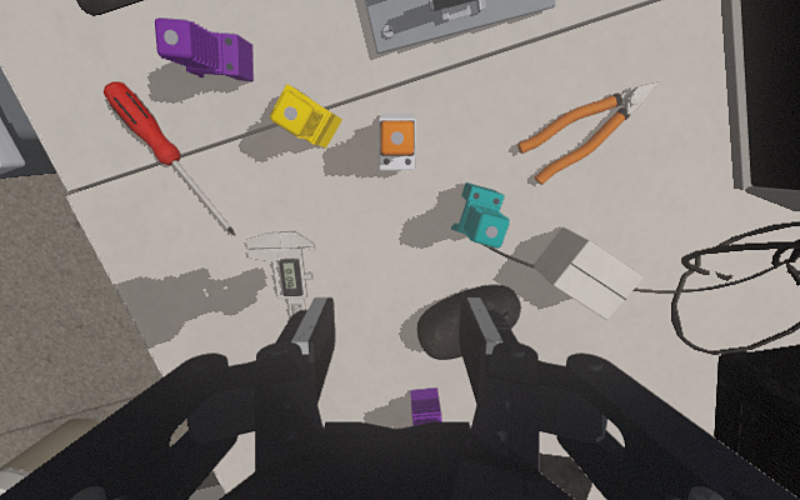

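The gauge stands upright at (397,140) and the bystanders look untouched. Next is one look at the gaps.

Emit:
send_rows:
  series: [3,1,0,0,0,-3,0.58,7,2.4,0,0,0,-6,0.58,11,3.7,0,0,0,-9,0.58,14.5,4.9,0,0,0,-12,0.58,16,5.4,0,0,0,-13.7,0.58,16,5.4,0,0,0,-13.7,0.58,16,5.4,0,0,0,-13.7,0.58,16,5.4,0,0,0,-13.7,0.58]

```text
clock: 29.65
tcp_pos: [0.5882, -0.1721, 0.2223]
orientation: [-0.001, 0.727, 0.687, -0.001]
wrist_force: [-0.7, -0.2, 0.6]
finger_gap: 0.0498
```

```bash
python3 st.py
python3 - <<'E'
from h import *
s=get_state();W=camera_info("wrist");tcp=s["tcp_pos"];np.savez("w10.npz",**W,tcp=tcp);a=read_camera("wrist")
cv2.imwrite("pics/w10f.png",a);
A=np.radians(-3.35);X=np.array([np.cos(A),np.sin(A)]);Y=np.array([-np.sin(A),np.cos(A)])
p=lambda y:proj(np.r_[np.array([.588,-.1912])+X*.001+Y*y/1e3,.0785],W)
ys=[p(y) for y in(41,67,105,143,160)];print(np.round(ys,1))
u=int(ys[2][0]);v0,v1=int(ys[4][1])-5,int(ys[0][1])+12
cv2.imwrite("pics/w10.png",cv2.resize(a[v0:v1,u-60:u+60],None,fx=4,fy=4,interpolation=cv2.INTER_CUBIC));print(u,v0,v1)
E
```

```text
t 29.65  rail x -0.90 y 19.06 z 222.25  F x -0.73 y -0.20 z 0.57 [0.02 0.04 0.02] [-0.  0.]
[[320.8 163.3]
 [320.9 134.9]
 [321.2  90.9]
 [321.5  43.4]
 [321.7  20.9]]
321 15 175
```

View pics/w10.png

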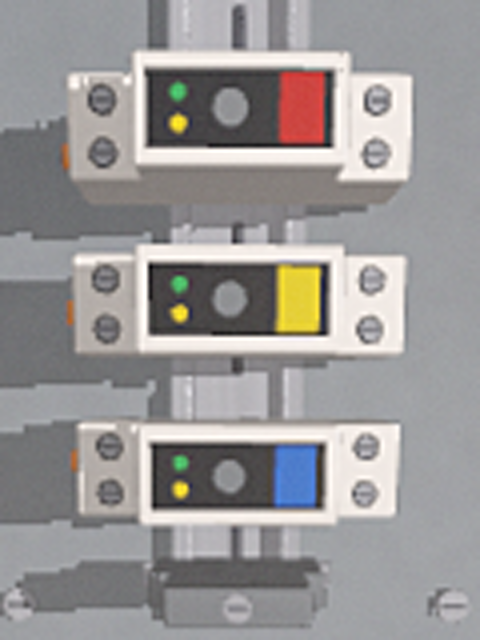

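Run:
```python
from h import *
W=dict(np.load("w10.npz"));tcp=W["tcp"]
A=np.radians(-3.35);Y=np.array([-np.sin(A),np.cos(A)])
f=lambda v,z:(onz((321,15+(v+.5)/4-.5),z,W)[:2]-tcp[:2])@Y*1e3
# label edges and outer raised-top edges
for z in(.0785,):
    for L in(((443,510),(264,335),(69,146)),((423,523),(245,349),(52,164))):
        e=[(f(a,z),f(b,z)) for a,b in L];c=[(a+b)/2 for a,b in e];print(np.round(e,2).tolist(),np.round(c,2),np.round(np.diff(c),2))
print("bracket inner",f(587,.0715),"outer",f(625,.0715))
```

```text
[[56.44, 41.48], [94.42, 79.69], [132.73, 117.96]] [ 48.96  87.05 125.35] [38.09 38.29]
[[60.83, 38.52], [98.28, 76.74], [135.94, 114.44]] [ 49.67  87.51 125.19] [37.84 37.68]
bracket inner 22.628645856412373 outer 13.429027534579994
```

```bash
python3 -c "
from workcell import *
print(hand_in())"
```

```text
the job is handed in; nothing more can be done
None
```

I drew all three relay modules up with the orange gap gauge, in order from the bracket outwards, then stood the gauge upright on the bench and handed the job in at about 29.7 s of the 64 s.

- **Contact forces:** The wrist readings put the spacer's press at about 4 N on the bracket and 2–3 N on relay_1 and relay_2. Each press was held for more than 0.2 s. I estimated these from the wrist force and moment, since there is no direct reading at the gauge.
- **Set modules:** From the arm's position during each press, relay_1 and relay_2 did not shift noticeably when the next module butted against them.
- **Final gaps:** The last wrist picture puts relay_1's centre about 26.7 mm from the bracket (allowed 25.95–27.85 mm). The spacings between modules are 37.8–38.1 mm and 37.7–38.3 mm (allowed 37.2–39.1 mm).
- **Measurement spread:** The two ways of measuring those spacings disagreed by up to 0.6 mm. All values are inside the limits.
- **Gauge and bystanders:** The gauge looked upright and released about 15 mm from where it started. The bystanders in view looked unmoved, judged by eye only.

No check failed.

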